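# Reject the tagged stopper, tip the rest from the tray into the tub

## Robot

A 6-joint arm with a two-finger parallel gripper is mounted at the origin on a cart in front of the work surface, level with it; the furniture and walls round the work are solid. World frame = base frame: x ahead of the robot, y to its left, z up, the work surface at z = 0. Lengths are in m, angles in rad, forces in N, time in s.
With the tool pointing down it reaches from about 0.3 to 0.825 m from the base axis. Payload 5.4 kg.
Tool frame: the origin (TCP) lies on the centre line of the jaws, within the pads' length; the fingertips stand 8 mm ahead of it and the grasp point (between the pads) lies 11 mm behind it; z points along the fingers, y is the line along which they close (so a half turn about z gives the same grasp; the last joint's range is limited). The gripper opens to 92 mm and grips with 3 to 60 N. Pads are 20 mm wide; open, the fingers measure 128 mm over their backs; the gripper's body (75 mm by 189 mm) begins 69 mm behind the grasp point.
Start: joints at [-1.44, 0.158, 1.597, -0, 1.386, -0.21], TCP at [0.192, -0.542, 0.191] pointing down, gripper open.
Joint ranges: [-2.91, 2.91], [-0.94, 2.29], [0.18, 2.7], [-1.29, 4.43], [0.17, 2.64], [-3, 3]. Speed limits (rad/s): [2.57, 2.57, 3.14, 3.14, 3.14, 3.14].

## Interface

Orientations are given as [roll, pitch, yaw] about the fixed x, y, z axes, in that order (R = Rz(yaw) Ry(pitch) Rx(roll)).
In Python, from plant import telemetry, cams, ctrl gives the robot as it stands.
- The arm moves only by the tool carry_out, never from a script. Its argument "plan" is text: rows parted by semicolons, each of 6 numbers parted by spaces: the shift along the tool's x, y, z in mm, then the turn, a rotation vector about the tool's x, y, z in rad. In form: x y z rx ry rz; .... A call has 1 to 8 rows; each row shifts and turns the commanded pose from where the row before left it, along the tool's axes as they then stand; what a row does not reach is not made up. A row lasts 1/12 s, in which the tool goes at most 41.7 mm and 7.16 degrees, less where a joint would pass 70% of its speed; a pose out of reach is approached as far as the arm can. A call with a gripper value outside its range is refused whole. "jaw" is the finger opening in mm, from 0 to 91.9, set as the call begins (left out, the last holds). The fingers move at their own pace and stop on an object; "newtons" is the grip in N (left out, the last holds). Time passes only in rows, so rows that do not move let the fingers close. It gives the time, the measured TCP pose, the force, the opening and the grip force at its end, in the units of the state.
- telemetry.get_obs(): the state, without advancing time (a new reading comes with each control period).
- cams.camera(name): name is "side" or "top" or "wrist"; returns a dict with "img" (400x640x3 uint8, blue, green, red), "mtx" (3x3 intrinsics, pixels), "origin" and "rotation" of the camera in the world. Camera axes: x right, y down, z forward; pixel columns grow to the right and rows downward; lengths in m; the calibration is good to about 2 mm. The wrist camera is an equidistant fisheye: a pixel r from the principal point sees the ray r / f radians off the axis. A picture is of the moment at which its call begins. There is no depth.
- ctrl.finish_job(): hands the job in; it is judged then, once.
The state is a dict: "t": time; "q": joint angles; "qd": joint speeds; "effort": joint torques, N m; "ee_pos": TCP position; "eef_rot": TCP orientation; "wrist_force": force on the tool from outside, world axes, zero at the start; "moment": the same for the moment, N m; "opening": finger opening in m; "finger_force": force on a finger pad.
Only numpy, scipy, OpenCV 4.12 (cv2) and the standard library are available. Lean on these libraries where they do the work, as an engineer would, in place of code of your own. Each camera call takes 0.05 s, during which the arm holds its last target. There are 200 camera calls.

## Task

Four bottle stoppers stand on the steel draining tray: first pick out the one with the upright tab and set it in the mug. Then take the tray by its wooden handle, carry it level to the round tub and tip it with its mouth held low over the tub so that the other three stoppers slide in, and put the empty tray back flat on its mat. Leave the tub and mug standing and do not disturb the bottles, tin, jar and jigger round about.

Things in the scene. Friction and masses are not known exactly. Their poses are not given: they have to be found in the camera images.
- mat: Thin black rubber draining mat fixed to the worktop, 182 x 100 x 4 mm. Origin on the worktop under the place of the tray's own origin (the mat reaches 70 mm to its -x, toward the robot, and 112 mm to its +x); z up. The tray starts on it, square to it within a few degrees.
- tray: Open-ended steel tray, 0.16 kg, loose. Floor 120 (x) x 86 (y) mm, 3 mm thick; walls 24 mm high, 4 mm thick, along both long sides and the back (+x) end; the front (-x) end is the open mouth without any lip. Origin at the centre of the floor's underside, z up. The polished floor lets the stoppers stay put while level and slide out of the mouth once it is tipped roughly 18 to 27 degrees; about 45 degrees empties it surely.
- tray_mouth (a point): Middle of the tray's mouth edge, on the floor's upper face: 60 mm to -x of the tray's origin and 3 mm up. Axes as the tray.
- tray_handle (a point): Grip point of the tray's handle, an upright square wooden post 22 x 22 mm, centred 75 mm to +x of the tray's origin (17 mm behind the back wall's middle), its top 80 mm above the tray's underside; this point is 64 mm above the underside. Its faces are square to the tray's axes. Axes as the tray.
- tub: Round open steel tub, 0.45 kg, loose: 102 mm across the foot, 110 mm across the rim, 55 mm high, walls 3 mm, floor 4 mm. Origin at the centre of its underside. Tub and mug stand one to the left and one to the right of the tray, either way round.
- mug: Small speckled mug, loose, 0.3 kg, cup 63 mm across and 49 mm high with a handle on its -y side. Origin under it, 12 mm to -y of the cup's axis.
- mug_in (a point): Point on the mug's axis where a stopper comes to rest, on the mug's inner floor, 8 mm above its underside and 40 mm under its rim. The cavity is about 38 mm across at the rim and narrows to about 28 mm at this floor: too narrow for opening fingers inside; the tab of a stopper standing here rises 13 mm over the rim. Axes as the mug.
- stopper_tagged: The rejected bottle stopper: like the other three (cork and wood plug, 26 mm across, 24 mm high, 25 g) but with an upright wooden tab on its top, 22 mm wide along its x, 10 mm thick along its y, 29 mm tall (total height 53 mm). Origin at the centre of its underside, z up. Starts standing on the tray, in any of the four places there.
- stopper_1: Plain bottle stopper, cork plug with a wooden band, 26 mm across and 24 mm high, 25 g, flat on top. Origin at the centre of its underside, z up. Starts standing on the tray floor; the four stand about 38 mm apart across the tray and 46 mm along it.
- stopper_2: Plain bottle stopper, cork plug with a wooden band, 26 mm across and 24 mm high, 25 g, flat on top. Origin at the centre of its underside, z up. Starts standing on the tray floor; the four stand about 38 mm apart across the tray and 46 mm along it.
- stopper_3: Plain bottle stopper, cork plug with a wooden band, 26 mm across and 24 mm high, 25 g, flat on top. Origin at the centre of its underside, z up. Starts standing on the tray floor; the four stand about 38 mm apart across the tray and 46 mm along it.
- jigger: Bystander: steel double jigger, 45 mm across, 82 mm high, loose, standing. Origin at the centre of its underside.
- tin: Bystander: food tin, 57 mm across, 72 mm high, loose, standing. Origin at the centre of its underside. (Fixed near it: white rails 71 mm high run front to back along both sides of the worktop, at y = 0.18 to 0.21 and y = -0.40 to -0.44.)
- sauce_dark: Bystander: sauce bottle with dark content, 61 mm across, 162 mm high, loose, standing. Origin at the centre of its underside. (Fixed round it: syrup pump bottles up to 430 mm tall, a box and a cup along the back, at x above about 0.7; a drink dispenser 540 mm tall at the left, from y = 0.3 on.)
- sauce_pale: Bystander: sauce bottle with pale content, 61 mm across, 162 mm high, loose, standing. Origin at the centre of its underside.
- spice_jar: Bystander: spice jar with a red lid, 44 mm across, 98 mm high, loose, standing. Origin at the centre of its underside.

How it is judged:
On the way, in this order (a step that is already met when the one before it is completed fails the run):
1. the tabbed stopper lies released in the mug (horizontal distance between stopper_tagged and mug_in below 0.02 m and z of stopper_tagged in the frame of mug_in between -0.006 and 0.02 m and linear speed of stopper_tagged below 0.05 m/s and contact force between the fingers and stopper_tagged below 0.1 N), for 0.2 s.
2. the tray is lifted, level, with the three plain stoppers on it (height (world z) of tray above 0.035 m and angle between tray's own z axis and vertical below 0.25 rad and x of stopper_1 in the frame of tray between -0.065 and 0.06 m and y of stopper_1 in the frame of tray between -0.043 and 0.043 m and z of stopper_1 in the frame of tray between -0.005 and 0.04 m and x of stopper_2 in the frame of tray between -0.065 and 0.06 m and y of stopper_2 in the frame of tray between -0.043 and 0.043 m and z of stopper_2 in the frame of tray between -0.005 and 0.04 m and x of stopper_3 in the frame of tray between -0.065 and 0.06 m and y of stopper_3 in the frame of tray between -0.043 and 0.043 m and z of stopper_3 in the frame of tray between -0.005 and 0.04 m), for 0.2 s.
3. the tray is tipped by more than 20 degrees, its mouth low over the tub (angle between tray's own z axis and vertical above 0.35 rad and horizontal distance between tray_mouth and tub below 0.075 m and z of tray_mouth in the frame of tub between 0.02 and 0.14 m), for 0.1 s.
At the end, for the whole second after the job is handed in: Tabbed stopper in the mug (within 20 mm of its axis), the three plain ones in the tub (within 52 mm of its axis, under 50 mm up), all at rest; tub and mug upright within 0.1 rad; tray flat within 0.08 rad on its mat, origins within 40 mm, released (all of step 1 and horizontal distance between each of stopper_1, stopper_2, stopper_3 and tub below 0.052 m and z of stopper_1 in the frame of tub between 0 and 0.05 m and linear speed of each of stopper_1, stopper_2, stopper_3 below 0.05 m/s and z of stopper_2 in the frame of tub between 0 and 0.05 m and z of stopper_3 in the frame of tub between 0 and 0.05 m and angle between each of tub, mug's own z axis and vertical below 0.1 rad and angle between tray's own z axis and vertical below 0.08 rad and horizontal distance between tray and mat below 0.04 m and height (world z) of tray below 0.012 m and linear speed of tray below 0.03 m/s and contact force between the fingers and tray below 0.1 N); the robot touches nothing.
It fails at once if the jigger is pushed more than 30 mm or knocked over (distance of jigger from where it was at the start of the episode above 0.03 m or angle between jigger's own z axis and vertical above 0.4 rad).
It fails at once if the tin is pushed more than 30 mm or knocked over (distance of tin from where it was at the start of the episode above 0.03 m or angle between tin's own z axis and vertical above 0.4 rad).
It fails at once if the sauce dark is pushed more than 30 mm or knocked over (distance of sauce_dark from where it was at the start of the episode above 0.03 m or angle between sauce_dark's own z axis and vertical above 0.4 rad).
It fails at once if the sauce pale is pushed more than 30 mm or knocked over (distance of sauce_pale from where it was at the start of the episode above 0.03 m or angle between sauce_pale's own z axis and vertical above 0.4 rad).
It fails at once if the spice jar is pushed more than 30 mm or knocked over (distance of spice_jar from where it was at the start of the episode above 0.03 m or angle between spice_jar's own z axis and vertical above 0.4 rad).
It also fails if it takes over 72 s, if anything falls off the work surface, if the arm or the gripper's body presses on something with over 40 N, if the wrist force passes 120 N, or if a joint passes its speed limit or range.

## Working session

There is one attempt and no reset: what is moved stays moved. The work goes in short steps, Python scripts to look and compute and a tool call to move; the robot and the scene stay as the last step left them, time stands still between calls to the robot, and variables do not carry over. Pictures are saved under pics/ and viewed, at most 10 in all, crops included, and the job is handed in when it is done.

Besides the shell and the picture viewer there is one more tool, called after "Request:" as name(argument=value, ...) on one line, values as JSON. carry_out: Moves the arm, as the interface text tells. Its arguments: {"type":"object","properties":{"plan":{"type":"string"},"jaw":{"type":"number"},"newtons":{"type":"number"}},"required":["plan"]}

```bash
ls; mkdir -p pics; python3 - <<'E'
from plant import telemetry,cams
import cv2,numpy as np
o=telemetry.get_obs();print(o)
for n in("top","side"):
    c=cams.camera(n);cv2.imwrite(f"pics/{n}0.png",c["img"]);print(n,c["mtx"],c["origin"],c["rotation"])
E
```

```text
pics
{'t': 0.0, 'q': array([-1.44010659e+00,  1.59051763e-01,  1.59820532e+00,  6.18574591e-06,
        1.38618411e+00, -2.10094749e-01]), 'qd': array([-2.05667474e-03,  2.10069957e-04, -9.57792942e-05, -1.37355791e-04,
        5.00990756e-04,  1.24605424e-03]), 'effort': array([-5.32056965e-04, -3.85571015e+01, -3.22112703e+01,  7.01539661e-02,
        3.77764727e-02, -1.40666602e-04]), 'ee_pos': array([ 0.19207784, -0.54127391,  0.18973091]), 'eef_rot': array([-3.13978603e+00, -3.91461855e-04,  3.40782987e-01]), 'wrist_force': array([ 0.15027276, -0.12941121, -0.80923223]), 'moment': array([-0.0313673 , -0.04026325, -0.00147592]), 'finger_force': 0.0, 'opening': 0.09171188468637247}
top [[381.75478454   0.         318.41487386]
 [  0.         381.75478454 200.86376312]
 [  0.           0.           1.        ]] [ 0.3977648  -0.10218702  1.0501154 ] [-2.98556491 -0.03439816 -1.55358678]
side [[500.71472796   0.         315.78530981]
 [  0.         500.71472796 197.32748166]
 [  0.           0.           1.        ]] [1.14528851 0.71478721 0.75619932] [-2.13786155  0.0186587   2.49390522]
```

View pics/top0.png

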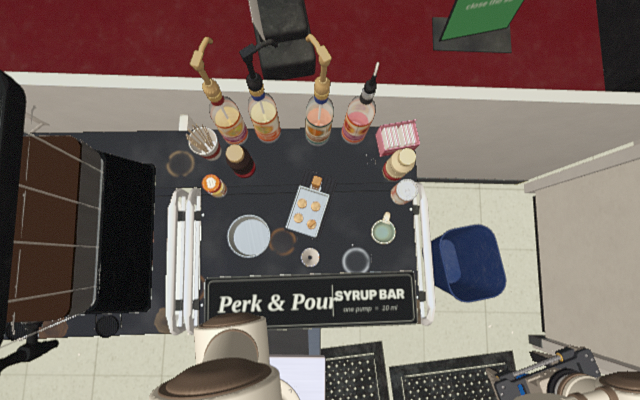

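View pics/side0.png

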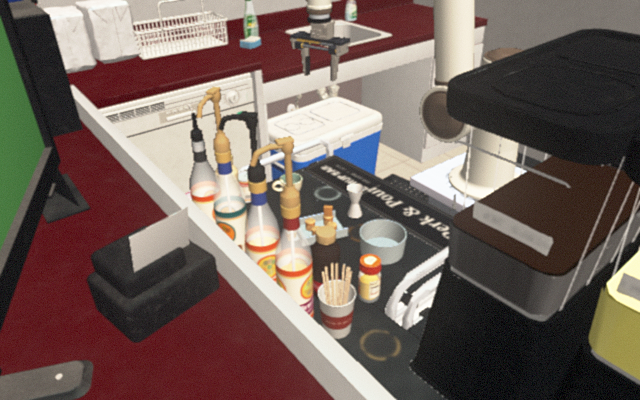

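The top view shows the tub at (249,237), the mug at (384,231), the jigger at (310,257), and the tray around (308,210) with its handle at (316,184). In the side view the tray and a tall tab are near (328,215). I'll zoom in on the tray next.

```bash
cat > h.py <<'E'
import numpy as np,cv2
from scipy.spatial.transform import Rotation as R
from plant import telemetry,cams
def rays(c,px):
    px=np.atleast_2d(px).astype(float);K=c["mtx"]
    d=np.c_[(px[:,0]-K[0,2])/K[0,0],(px[:,1]-K[1,2])/K[1,1],np.ones(len(px))]
    return d@R.from_euler("xyz",c["rotation"]).as_matrix().T
def onz(c,px,z):
    d=rays(c,px);o=np.array(c["origin"]);return o+d*((z-o[2])/d[:,2])[:,None]
def proj(c,P):
    p=(np.atleast_2d(P)-c["origin"])@R.from_euler("xyz",c["rotation"]).as_matrix()
    return p[:,:2]/p[:,2:]*c["mtx"][0,0]+c["mtx"][:2,2]
E
python3 - <<'E'
from h import *
c=cams.camera("top");im=c["img"]
cv2.imwrite("pics/crop.png",cv2.resize(im[165:275,220:420],None,fx=4,fy=4,interpolation=cv2.INTER_CUBIC))
for n,p,z in[("tub",(249,237),.055),("mug",(384,231),.049),("jig",(310,257),.082),("handle",(317,181),.084),("tin",(404,191),.07),("spice",(210,184),.098),("dark",(236,154),.16),("pale",(404,158),.16)]:print(n,onz(c,p,z).round(3))
E
```

```text
tub [[0.456 0.044 0.055]]
mug [[ 0.479 -0.308  0.049]]
jig [[ 0.408 -0.114  0.082]]
handle [[ 0.602 -0.128  0.084]]
tin [[ 0.584 -0.358  0.07 ]]
spice [[0.585 0.142 0.098]]
dark [[0.647 0.069 0.16 ]]
pale [[ 0.648 -0.336  0.16 ]]
```

View pics/crop.png

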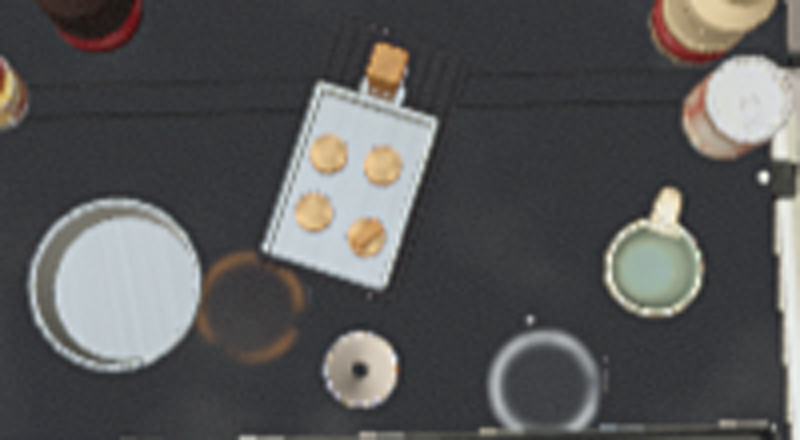

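The tabbed stopper is at front right, crop (366,237). The plain ones are at (328,153), (382,165) and (314,212), and the handle top is at (388,65).

```bash
cat >> h.py <<'E'
def pose():
    o=telemetry.get_obs();return np.array(o["ee_pos"]),R.from_euler("xyz",o["eef_rot"])
def rel(p,rpy,start=None):
    "total tool-frame shift (mm) and rotvec to target"
    p0,r0=start or pose();r=R.from_euler("xyz",rpy)
    return (r0.inv().apply(np.array(p)-p0)*1000).round(1),(r0.inv()*r).as_rotvec().round(3)
E
python3 - <<'E'
from h import *
c=cams.camera("top")
F=lambda x,y:(220+x/4,165+y/4)
a=onz(c,[F(328,153),F(382,165),F(314,212)],.031);t=onz(c,F(366,236),.055)
print("stoppers",a.round(4),t.round(4))
print("front from plain",(a[2]+a[1]-a[0]).round(4))
m=onz(c,[F(266,252),F(385,288)],.009);b=onz(c,[F(320,82),F(437,120)],.031)
h=onz(c,F(388,56),.084);print(m.round(4),b.round(4),h.round(4))
d=a[0]-a[2];print("yaw",np.arctan2(d[1],d[0]),np.linalg.norm(a[0]-a[2]),np.linalg.norm(a[0]-a[1]))
mm=m.mean(0);d=b.mean(0)-mm;y=np.arctan2(d[1],d[0]);print("yaw2",y,np.linalg.norm(d),"origin from mouth",mm[:2]+.06*np.array([np.cos(y),np.sin(y)]))
print("rows",rel((.46,-.13,.24),(np.pi,0,0.34)))
print(onz(c,[F(120,285),F(654,267),F(360,370)],.052))
E
```

```text
stoppers [[ 0.5512 -0.0903  0.031 ]
 [ 0.5439 -0.1269  0.031 ]
 [ 0.5111 -0.0819  0.031 ]] [[ 0.4933 -0.1167  0.055 ]]
front from plain [ 0.5037 -0.1185  0.031 ]
[[ 0.4854 -0.0495  0.009 ]
 [ 0.4626 -0.131   0.009 ]] [[ 0.5999 -0.0837  0.031 ]
 [ 0.5755 -0.1636  0.031 ]] [[ 0.6075 -0.1282  0.084 ]]
yaw -0.2064637702771691 0.04104940179875878 0.03730169574498411
yaw2 -0.28583974536974 0.12052222878832729 origin from mouth [ 0.53156924 -0.1071771 ]
rows (array([ 390.1, -298.4,  -49.5]), array([-0.001, -0.   ,  0.001]))
[[ 0.45850318  0.04212241  0.052     ]
 [ 0.47707961 -0.30650104  0.052     ]
 [ 0.40670665 -0.11460872  0.052     ]]
```

Request:
carry_out(plan="31 -24 -8 0 0 0;31 -24 -8 0 0 0;31 -24 -8 0 0 0;31 -24 -8 0 0 0;31 -24 -8 0 0 0;31 -24 -8 0 0 0;31 -24 0 0 0 0;31 -24 0 0 0 0")

```text
t: 0.87
ee_pos: [0.3626, -0.2766, 0.2393]
eef_rot: [3.14, -0.001, 0.34]
wrist_force: [0.1, -0.4, -0.0]
opening: 0.0919
finger_force: 0.0
```

Request:
carry_out(plan="31 -24 0 0 0 0;31 -24 0 0 0 0;31 -24 0 0 0 0;31 -24 0 0 0 0;10 -8 0 0 0 0;0 0 0 0 0 0;0 0 0 0 0 0")

```text
t: 1.45
ee_pos: [0.4532, -0.135, 0.2385]
eef_rot: [3.142, 0.001, 0.343]
wrist_force: [0.2, -0.0, -0.3]
opening: 0.0919
finger_force: 0.0
```

```bash
python3 - <<'E'
from h import *
c=cams.camera("wrist");cv2.imwrite("pics/w1.png",c["img"]);print(c["mtx"],c["origin"],c["rotation"]);o=telemetry.get_obs();print(o["ee_pos"],o["eef_rot"],o["q"])
E
```

```text
[[309.70691629   0.         323.83802025]
 [  0.         309.70691629 196.22235687]
 [  0.           0.           1.        ]] [ 0.52146262 -0.11054345  0.43397457] [ 2.87513360e+00  6.59830261e-04 -1.22855859e+00]
[ 0.45289268 -0.13570608  0.23853999] [3.14148500e+00 6.75830710e-04 3.40969433e-01] [-5.47083666e-01 -1.43095375e-01  1.80595464e+00 -5.94762961e-04
  1.47907628e+00  6.82797769e-01]
```

View pics/w1.png

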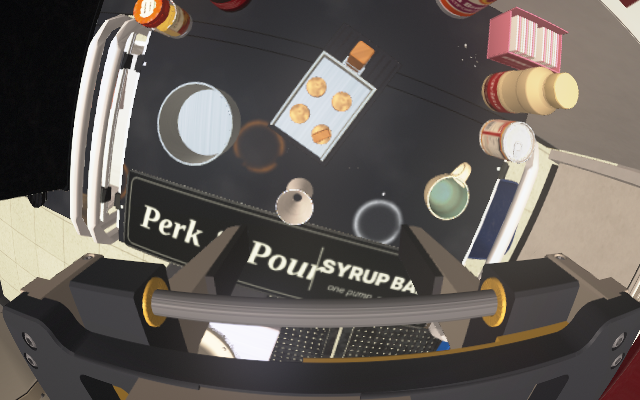

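Tabbed stopper confirmed at (320,132) in the wrist view. The tray mouth corners are near (272,125) and (322,160), the handle at (361,53), the tub at (198,123), the mug at (447,196) and the jigger at (295,205).

```bash
cat >> h.py <<'E'
def wonz(c,px,z):
    px=np.atleast_2d(px).astype(float);K=c["mtx"];v=(px-K[:2,2])/K[0,0];t=np.linalg.norm(v,axis=1)
    d=np.c_[v*(np.sin(t)/np.maximum(t,1e-9))[:,None],np.cos(t)]@R.from_euler("xyz",c["rotation"]).as_matrix().T
    o=np.array(c["origin"]);return (o+d*((z-o[2])/d[:,2])[:,None]).round(4)
E
python3 - <<'E'
from h import *
c=cams.camera("wrist");im=c["img"]
cv2.imwrite("pics/w1c.png",cv2.resize(im[30:180,250:400],(600,600),interpolation=cv2.INTER_CUBIC))
print("tag",wonz(c,(320,131),.055),"plain",wonz(c,[(316,86),(341,101),(299,113)],.031))
print("mouth",wonz(c,[(272,125),(322,160)],.009),"handle",wonz(c,(363,49),.084))
print("tub",wonz(c,(198,123),.055),"mug",wonz(c,(446,197),.049),"jig",wonz(c,(294,207),.082))
E
```

```text
tag [[ 0.4996 -0.1139  0.055 ]] plain [[ 0.5519 -0.0897  0.031 ]
 [ 0.5442 -0.1264  0.031 ]
 [ 0.5115 -0.0806  0.031 ]]
mouth [[ 0.4836 -0.0489  0.009 ]
 [ 0.46   -0.1302  0.009 ]] handle [[ 0.6066 -0.1274  0.084 ]]
tub [[0.4615 0.0388 0.055 ]] mug [[ 0.4766 -0.3033  0.049 ]] jig [[ 0.4061 -0.1142  0.082 ]]
```

View pics/w1c.png

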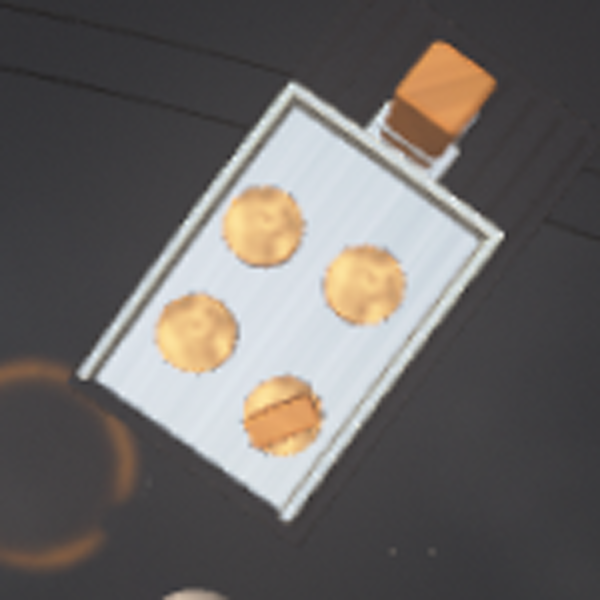

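The zoom shows the tab centred at crop (282,421), its long side running (250,434) to (318,406). The handle top is centred at (446,87).

```bash
python3 - <<'E'
from h import *
c=cams.camera("wrist")
F=lambda x,y:(250+x/4,30+y/4)
t=wonz(c,F(283,420),.060);print("tab",t,"body",wonz(c,F(284,416),.031))
e=wonz(c,[F(248,434),F(319,405)],.06);d=e[1]-e[0];a=np.arctan2(d[1],d[0]);print("tab dir",a,np.linalg.norm(d))
h=wonz(c,[F(446,87),F(440,40),F(496,85),F(397,92)],.084);print("handle",h)
d=h[2]-h[1];print("yaw",np.arctan2(d[1],d[0])+np.pi/2)
b=wonz(c,[F(293,83),F(500,236)],.031);f=wonz(c,[F(83,375),F(288,518)],.031);d=(b-f).mean(0);y=np.arctan2(d[1],d[0]);print("tray",b,f,y,f.mean(0)[:2]+.06*np.array([np.cos(y),np.sin(y)]))
for k in(0,np.pi,-np.pi): 
    print(rel((t[0,0],t[0,1],.12),(np.pi,0,a+k)))
E
```

```text
tab [[ 0.4955 -0.1168  0.06  ]] body [[ 0.4949 -0.117   0.031 ]]
tab dir -0.8466710609843593 0.023095021108455373
handle [[ 0.6028 -0.1275  0.084 ]
 [ 0.6154 -0.1214  0.084 ]
 [ 0.6086 -0.1405  0.084 ]
 [ 0.5964 -0.1152  0.084 ]]
yaw -0.3420285857394554
tray [[ 0.5992 -0.0833  0.031 ]
 [ 0.5746 -0.1628  0.031 ]] [[ 0.4866 -0.0505  0.031 ]
 [ 0.4637 -0.1294  0.031 ]] -0.28796404076517496 [ 0.53267944 -0.10699004]
(array([ 46.9,  -4.2, 118.6]), array([0.   , 0.   , 1.186]))
(array([ 46.9,  -4.2, 118.6]), array([-0.   ,  0.   , -1.956]))
(array([ 46.9,  -4.2, 118.6]), array([-0.   ,  0.   , -1.956]))
```

Request:
carry_out(plan="23.5 -2 10 0 0 0;23.4 -2.2 10 0 0 0;0 0 10 0 0 0.1186;0 0 10 0 0 0.1186;0 0 10 0 0 0.1186;0 0 10 0 0 0.1186;0 0 10 0 0 0.1186;0 0 10 0 0 0.1186", jaw=40)

```text
t: 2.27
ee_pos: [0.4956, -0.1171, 0.1582]
eef_rot: [3.141, 0.0, -0.379]
wrist_force: [0.3, -0.3, -0.3]
opening: 0.041
finger_force: 0.0
```

Request:
carry_out(plan="0 0 10 0 0 0.1186;0 0 10 0 0 0.1186;0 0 10 0 0 0.1186;0 0 9 0 0 0.1186;0 0 0 0 0 0;0 0 0 0 0 0;0 0 0 0 0 0")

```text
t: 2.85
ee_pos: [0.4962, -0.1165, 0.1203]
eef_rot: [-3.141, -0.001, -0.844]
wrist_force: [-0.7, 0.1, 0.6]
opening: 0.0401
finger_force: 0.0
```

```bash
python3 - <<'E'
from h import *
c=cams.camera("wrist");im=c["img"];cv2.imwrite("pics/w2.png",im)
print(rel((.4955,-.1168,.054),(np.pi,0,-.847)),pose()[0],c["origin"])
E
```

```text
(array([-0.4,  1. , 66.5]), array([-0.   , -0.001,  0.003])) [ 0.4964202  -0.11642444  0.1205469 ] [ 0.5438458  -0.17172925  0.31593958]
```

View pics/w2.png

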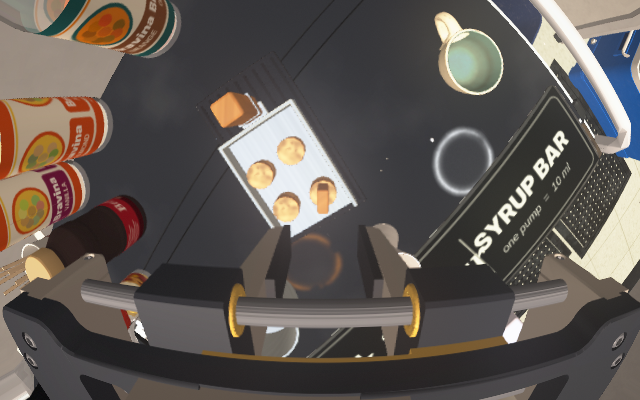

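The tab is upright in the image at (323,198) and lies between the fingers (centre column about 324). The mug mouth is at (472,60).

```bash
python3 - <<'E'
from h import *
c=cams.camera("wrist")
print(wonz(c,(322.5,187),.060),wonz(c,[(323,197)],.05),"mug",wonz(c,(472,59),.049),"handle top",wonz(c,(228,106),.084))
E
```

```text
[[ 0.5041 -0.1251  0.06  ]] [[ 0.4961 -0.1167  0.05  ]] mug [[ 0.4809 -0.3054  0.049 ]] handle top [[ 0.6042 -0.1294  0.084 ]]
```

Request:
carry_out(plan="0 1 16 0 0 0;0 0 16 0 0 0;0 0 16 0 0 0;0 0 12 0 0 0;0 0 6 0 0 0;0 0 0 0 0 0;0 0 0 0 0 0")

```text
t: 3.53
ee_pos: [0.4956, -0.1164, 0.0541]
eef_rot: [-3.141, -0.0, -0.845]
wrist_force: [-0.1, 0.4, -0.3]
opening: 0.0397
finger_force: 0.0
```

Request:
carry_out(plan="0 0 0 0 0 0;0 0 0 0 0 0;0 0 0 0 0 0;0 0 0 0 0 0;0 0 0 0 0 0;0 0 0 0 0 0", jaw=0, newtons=15)

```text
t: 4.03
ee_pos: [0.4954, -0.1163, 0.0539]
eef_rot: [-3.141, -0.0, -0.845]
wrist_force: [0.4, 1.0, -0.2]
opening: 0.0021
finger_force: 0.0
```

```bash
python3 - <<'E'
from h import *
print(telemetry.get_obs()["opening"])
c=cams.camera("wrist");im=c["img"];cv2.imwrite("pics/w3.png",cv2.resize(im[100:300,180:460],(784,560)))
E
```

```text
0.0021180112372459164
```

View pics/w3.png

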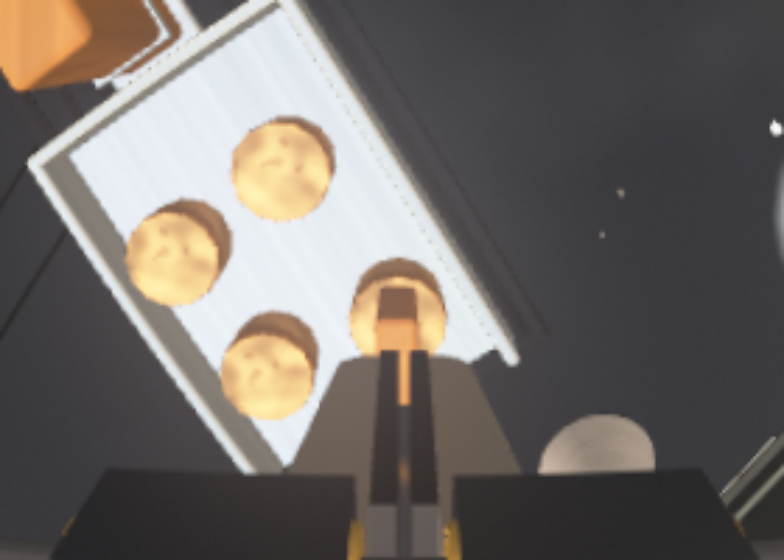

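The picture shows the jaws shut at about column 405, with the tab (crop 377–417 × 290–405) seen through the gap. So the fingers look to be above or in front of the tab. I'll compute where the fingertip and tab should project to tell which.

```bash
cat >> h.py <<'E'
def wproj(c,P):
    p=(np.atleast_2d(P)-c["origin"])@R.from_euler("xyz",c["rotation"]).as_matrix()
    r=np.linalg.norm(p[:,:2],axis=1);t=np.arctan2(r,p[:,2]);return p[:,:2]/r[:,None]*t[:,None]*c["mtx"][0,0]+c["mtx"][:2,2]
E
python3 - <<'E'
from h import *
c=cams.camera("wrist");p,r=pose();print(p,c["origin"])
def crop(P):return ((wproj(c,P)-[180,100])*2.8).round(0)
for x in(.01,-.01,0):print("tip edge x",x,[crop(p+r.apply([x,0,z])) for z in(-.01,.0,.008,-.030)])
a=-.847;u=np.array([np.cos(a),np.sin(a),0])
for s in(-.011,.011):print("tab",s,[crop(np.array([.4955,-.1168,z])+s*u) for z in(.031,.06)])
# image->world for tab ends
F=lambda x,y:(180+x/2.8,100+y/2.8)
print(wonz(c,[F(398,320),F(404,405)],.06),wonz(c,[F(398,289)],.031),wonz(c,[F(398,312)],.031))
E
```

```text
[ 0.4953108  -0.11630315  0.05374194] [ 0.54302837 -0.17167244  0.24933906]
tip edge x 0.01 [array([[398., 323.]]), array([[398., 310.]]), array([[398., 300.]]), array([[397., 355.]])]
tip edge x -0.01 [array([[398., 404.]]), array([[398., 387.]]), array([[398., 375.]]), array([[397., 442.]])]
tip edge x 0 [array([[398., 364.]]), array([[398., 349.]]), array([[398., 338.]]), array([[397., 400.]])]
tab -0.011 [array([[399., 356.]]), array([[399., 400.]])]
tab 0.011 [array([[399., 278.]]), array([[399., 312.]])]
[[ 0.5016 -0.1235  0.06  ]
 [ 0.4863 -0.1084  0.06  ]] [[ 0.5009 -0.1225  0.031 ]] [[ 0.4967 -0.1178  0.031 ]]
```

Request:
carry_out(plan="0 0 0 0 0 0;0 0 0 0 0 0;0 0 0 0 0 0;0 0 0 0 0 0;0 0 6 0 0 0;0 0 5 0 0 0;0 0 0 0 0 0;0 0 0 0 0 0", jaw=40)

```text
t: 4.8
ee_pos: [0.4947, -0.116, 0.0419]
eef_rot: [3.141, 0.001, -0.845]
wrist_force: [0.1, 1.1, 0.9]
opening: 0.0399
finger_force: 0.0
```

Request:
carry_out(plan="0 0 0 0 0 0;0 0 0 0 0 0;0 0 0 0 0 0;0 0 0 0 0 0;0 0 0 0 0 0;0 0 0 0 0 0", jaw=0)

```text
t: 5.3
ee_pos: [0.4954, -0.1163, 0.0428]
eef_rot: [-3.141, -0.0, -0.845]
wrist_force: [-0.1, -0.1, -0.5]
opening: 0.0024
finger_force: 0.0
```

It missed again, so I'll look at the fingers from the side with the expected TCP marked.

```bash
python3 - <<'E'
from h import *
c=cams.camera("side");im=c["img"].copy();p,r=pose()
q=proj(c,[p,p+r.apply([0,0,.008]),p-[0,0,.1],[.4955,-.1168,.06],[.4955,-.1168,.031]]);print(q.round(1))
x,y=q[0].astype(int)
cr=cv2.resize(im[y-70:y+40,x-70:x+70],None,fx=5,fy=5,interpolation=cv2.INTER_CUBIC)
for k in(0,1,3):
    u=((q[k]-[x-70,y-70])*5+2).astype(int);cv2.circle(cr,tuple(int(v) for v in u),3,[(0,0,255),(255,0,0),0,(0,255,0)][k],-1)
cv2.imwrite("pics/s1.png",cr);print(cr.shape)
E
```

```text
[[327.7 211. ]
 [327.7 213.6]
 [327.9 242.3]
 [327.5 205.3]
 [327.5 214.7]]
(550, 700, 3)
```

View pics/s1.png

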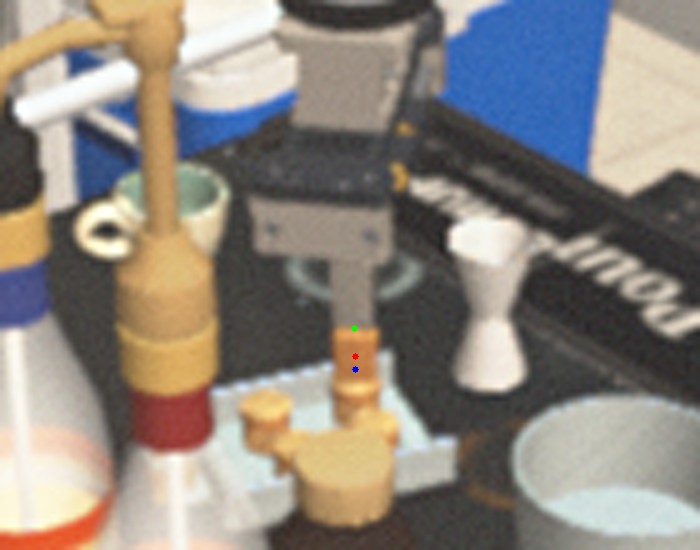

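The finger ends sit at the top of the tab while the reported TCP is lower. So the real fingertips are about 20–30 mm behind the reported TCP. The wrist view, by finger-gap parallax, agrees. I'll open and go lower, watching the force.

Request:
carry_out(plan="0 0 0 0 0 0;0 0 0 0 0 0;0 0 0 0 0 0;0 0 0 0 0 0;0 0 6 0 0 0;0 0 6 0 0 0;0 0 6 0 0 0;0 0 0 0 0 0", jaw=40)

```text
t: 6.02
ee_pos: [0.4939, -0.1156, 0.0228]
eef_rot: [3.14, 0.003, -0.845]
wrist_force: [0.1, 0.7, 0.4]
opening: 0.0404
finger_force: 0.0
```

Request:
carry_out(plan="0 0 2 0 0 0;0 0 0 0 0 0;0 0 0 0 0 0;0 0 0 0 0 0;0 0 0 0 0 0;0 0 0 0 0 0;0 0 0 0 0 0", jaw=0)

```text
t: 6.6
ee_pos: [0.4954, -0.1163, 0.0228]
eef_rot: [-3.142, -0.0, -0.845]
wrist_force: [0.5, 0.2, 0.4]
opening: 0.01
finger_force: 15.0
```

```bash
python3 - <<'E'
from h import *
c=cams.camera("wrist");im=c["img"];cv2.imwrite("pics/w4.png",cv2.resize(im[100:300,180:460],(784,560)))
o=telemetry.get_obs();print(o["opening"],o["finger_force"],o["ee_pos"])
E
```

```text
0.009996958094840575 14.99433696269989 [ 0.4953598  -0.1163168   0.02277317]
```

Request:
carry_out(plan="0 0 -15 0 0 0;0 0 -25 0 0 0;0 0 -25 0 0 0;0 0 -15 0 0 0;10 11 0 0 0 0;22 23 0 0 0 0;22 23 0 0 0 0;22 23 0 0 0 0")

```text
t: 7.32
ee_pos: [0.4858, -0.2273, 0.103]
eef_rot: [-3.141, -0.001, -0.844]
wrist_force: [1.6, 0.2, -0.1]
opening: 0.0097
finger_force: 15.0
```

Request:
carry_out(plan="22 23 0 0 0 0;22 23 0 0 0 0;10 12 0 0 0 0;0 0 0 0 0 0;0 0 0 0 0 0;0 0 0 0 0 0")

```text
t: 7.82
ee_pos: [0.4783, -0.3037, 0.1024]
eef_rot: [-3.141, 0.001, -0.844]
wrist_force: [0.4, 0.7, 0.2]
opening: 0.0101
finger_force: 15.0
```

```bash
python3 - <<'E'
from h import *
c=cams.camera("wrist");im=c["img"];cv2.imwrite("pics/w5.png",im);t=cams.camera("top");cv2.imwrite("pics/t5.png",t["img"])
c0=cv2.imread("pics/top0.png");hsv=cv2.cvtColor(c0,cv2.COLOR_BGR2HSV)
def blob(img,roi):
    x0,y0,x1,y1=roi;h=cv2.cvtColor(img[y0:y1,x0:x1],cv2.COLOR_BGR2HSV);m=cv2.inRange(h,(35,30,60),(95,255,255))
    ct=max(cv2.findContours(m,cv2.RETR_EXTERNAL,cv2.CHAIN_APPROX_NONE)[0],key=cv2.contourArea)
    (a,b),r,_=cv2.fitEllipse(ct);return (a+x0,b+y0),r,cv2.contourArea(ct)
b=blob(c0,(365,210,405,250));print(b,onz(t,b[0],.045))
b=blob(cv2.imread("pics/w1.png"),(410,150,480,230));print(b)
b=blob(cv2.imread("pics/w2.png"),(430,15,510,100));print(b)
b=blob(im,(200,60,450,330));print("now",b,wonz(c,b[0],.045));o=telemetry.get_obs();print(o["ee_pos"],o["opening"],o["finger_force"])
E
```

```text
((383.1657371520996, 231.92216873168945), (18.874235153198242, 21.259260177612305), 308.0) [[ 0.47716223 -0.30703873  0.045     ]]
((447.77395248413086, 198.29813766479492), (37.03340148925781, 38.96733856201172), 1117.0)
((474.6737594604492, 61.863590240478516), (51.065792083740234, 59.614437103271484), 2360.0)
now ((326.4330291748047, 197.2239227294922), (58.68865966796875, 67.69540405273438), 2380.0) [[ 0.478  -0.3084  0.045 ]]
[ 0.47854247 -0.3035088   0.10254984] 0.010172800384623159 14.994349032640457
```

View pics/w5.png

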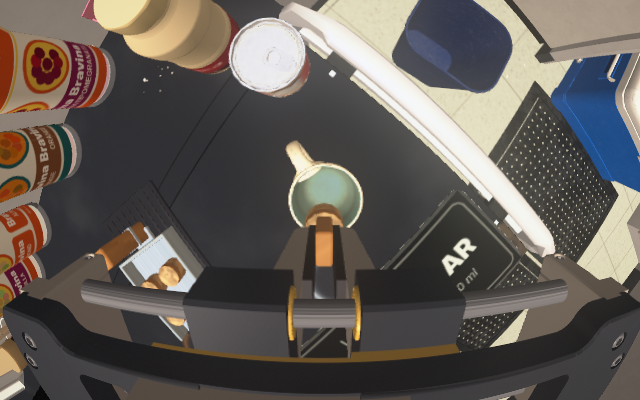

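The stopper is held at (323,235). The mug's rim spans columns 289–362, with its centre near (325.5,197), about 3 mm further on.

Request:
carry_out(plan="2 2.5 0 0 0 0;0 0 18 0 0 0;0 0 18 0 0 0;0 0 15 0 0 0;0 0 10 0 0 0;0 0 6 0 0 0;0 0 0 0 0 0;0 0 0 0 0 0")

```text
t: 8.58
ee_pos: [0.4781, -0.3083, 0.0361]
eef_rot: [-3.142, -0.0, -0.845]
wrist_force: [0.2, -0.5, 0.0]
opening: 0.0099
finger_force: 15.0
```

Request:
carry_out(plan="0 0 3 0 0 0;0 0 2 0 0 0;0 0 2 0 0 0;0 0 0 0 0 0;0 0 0 0 0 0")

```text
t: 9.0
ee_pos: [0.4778, -0.3083, 0.0287]
eef_rot: [-3.142, 0.0, -0.845]
wrist_force: [-0.5, -0.6, -0.2]
opening: 0.0096
finger_force: 15.0
```

Request:
carry_out(plan="0 0 2.5 0 0 0;0 0 0 0 0 0;0 0 0 0 0 0")

```text
t: 9.25
ee_pos: [0.4777, -0.3082, 0.026]
eef_rot: [3.142, 0.0, -0.845]
wrist_force: [-0.2, 0.3, 0.5]
opening: 0.01
finger_force: 15.0
```

Request:
carry_out(plan="0 0 0 0 0 0;0 0 0 0 0 0;0 0 0 0 0 0;0 0 0 0 0 0;0 0 0 0 0 0;0 0 -12 0 0 0;0 0 -30 0 0 0;0 0 -30 0 0 0", jaw=40)

```text
t: 9.92
ee_pos: [0.4768, -0.3073, 0.0985]
eef_rot: [3.141, 0.003, -0.845]
wrist_force: [-0.3, -1.2, 0.0]
opening: 0.0401
finger_force: 0.0
```

```bash
python3 - <<'E'
from h import *
c=cams.camera("wrist");im=c["img"];t=cams.camera("top")["img"]
a=cv2.resize(im[120:260,240:420],(720,560));cv2.imwrite("pics/w6.png",a)
print(telemetry.get_obs()["ee_pos"])
# tray geometry targets (handle)
y=-.288
for n,P in(("tip-based",[.6040,-.1285]),):
    for yaw in(y+np.pi/2,y-np.pi/2):
        print(yaw,rel((P[0],P[1],.15),(np.pi,0,yaw)))
E
```

```text
[ 0.48112741 -0.31145337  0.10503039]
1.2827963267948965 (array([ -54.8, -213.4,  -45.4]), array([ 0.012, -0.008, -2.128]))
-1.8587963267948966 (array([ -54.8, -213.4,  -45.4]), array([-0.007, -0.01 ,  1.014]))
```

View pics/w6.png

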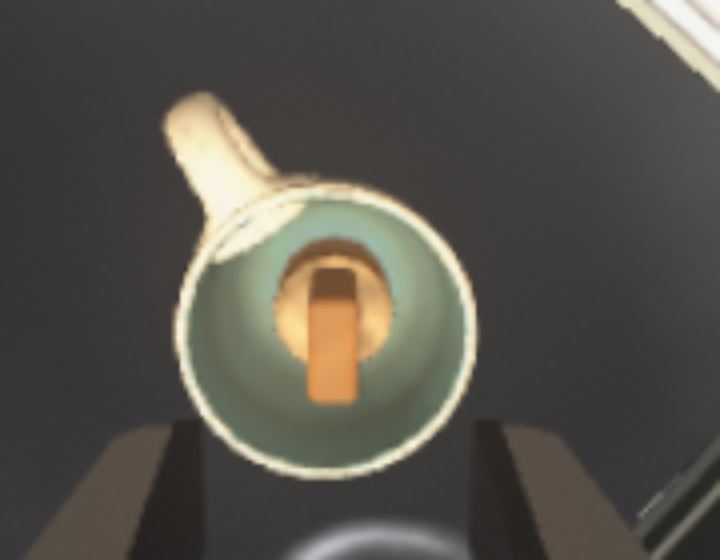

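The tabbed stopper stands upright in the mug and is released. Next is the tray handle. I'll grip it across the tray's y so the gripper body keeps clear of the pump bottles, with the camera over the tray. First I turn the tool.

Request:
carry_out(plan="0 0 -10 0 0 -0.12;0 0 -10 0 0 -0.12;0 0 -10 0 0 -0.12;0 0 -10 0 0 -0.12;0 0 -10 0 0 -0.12;0 0 -10 0 0 -0.12;0 0 0 0 0 -0.12;0 0 0 0 0 -0.12", jaw=60)

```text
t: 10.68
ee_pos: [0.4782, -0.3086, 0.1594]
eef_rot: [3.14, -0.001, 0.121]
wrist_force: [-0.0, -0.2, -0.4]
opening: 0.0597
finger_force: 0.0
```

Request:
carry_out(plan="0 0 0 0 0 -0.12;0 0 0 0 0 -0.12;0 0 0 0 0 -0.12;0 0 0 0 0 -0.12;0 0 0 0 0 -0.12;0 0 0 0 0 -0.12;0 0 0 0 0 -0.12;0 0 0 0 0 -0.12")

```text
t: 11.35
ee_pos: [0.4777, -0.3081, 0.1584]
eef_rot: [-3.141, -0.0, 1.081]
wrist_force: [-0.8, -0.9, -0.5]
opening: 0.0603
finger_force: 0.0
```

Request:
carry_out(plan="0 0 0 0 0 -0.12;0 0 0 0 0 -0.12;0 0 0 0 0 -0.12;0 0 0 0 0 -0.12;0 0 0 0 0 -0.12;0 0 0 0 0 -0.12;0 0 0 0 0 -0.12;0 0 0 0 0 -0.12")

```text
t: 12.02
ee_pos: [0.4777, -0.3082, 0.1584]
eef_rot: [-3.142, -0.0, 2.041]
wrist_force: [-0.2, -0.6, -0.0]
opening: 0.0601
finger_force: 0.0
```

Request:
carry_out(plan="0 0 0 0 0 -0.12;0 0 0 0 0 -0.12;0 0 0 0 0 -0.12;0 0 0 0 0 -0.12;0 0 0 0 0 -0.12;0 0 0 0 0 -0.12;0 0 0 0 0 -0.099;0 0 0 0 0 0")

```text
t: 12.68
ee_pos: [0.4777, -0.3082, 0.1584]
eef_rot: [-3.142, 0.0, 2.856]
wrist_force: [0.5, 1.1, -0.1]
opening: 0.0598
finger_force: 0.0
```

```bash
python3 - <<'E'
from h import *
o=telemetry.get_obs();print(o["q"],o["ee_pos"],o["eef_rot"])
print(rel((.604,-.1285,.15),(np.pi,0,2.854)))
E
```

```text
[-7.85419756e-01  1.67575495e-01  1.65176348e+00 -9.80636054e-06
  1.32223971e+00 -2.07087980e+00] [ 0.47773166 -0.30818907  0.15837367] [-3.14157762e+00  7.69916935e-06  2.85625878e+00]
(array([-70.6, 208. ,   8.4]), array([-0.   ,  0.   ,  0.002]))
```

Request:
carry_out(plan="-11.8 34.7 0 0 0 0;-11.8 34.7 0 0 0 0;-11.8 34.7 0 0 0 0;-11.8 34.7 0 0 0 0;-11.8 34.7 0 0 0 0;-11.6 34.5 8 0 0 0;0 0 0 0 0 0;0 0 0 0 0 0")

```text
t: 13.35
ee_pos: [0.6047, -0.1271, 0.1496]
eef_rot: [-3.142, -0.001, 2.855]
wrist_force: [0.1, -1.2, 0.1]
opening: 0.0599
finger_force: 0.0
```

```bash
python3 - <<'E'
from h import *
c=cams.camera("wrist");im=c["img"];cv2.imwrite("pics/w7.png",im)
print(pose()[0],c["origin"])
print("exp handle top",wproj(c,[[.604,-.1285,.084],[.604,-.1285,.03]]).round(0))
h=cv2.cvtColor(im,cv2.COLOR_BGR2HSV);m=cv2.inRange(h,(5,110,90),(20,255,255))
n,l,s,ce=cv2.connectedComponentsWithStats(m)
for i in range(1,n):
    if s[i,4]>60:
        ct=cv2.findContours((l==i).astype(np.uint8),cv2.RETR_EXTERNAL,cv2.CHAIN_APPROX_NONE)[0][0]
        print(s[i],ce[i].round(0),np.median(h[l==i],axis=0),cv2.approxPolyDP(ct,4,True)[:,0].tolist()[:8])
E
```

```text
[ 0.60435644 -0.12854094  0.14999453] [ 0.53326093 -0.10669903  0.34522415]
exp handle top [[323. 201.]
 [323. 186.]]
[561  95  28  43 607] [574. 116.] [ 13. 197. 245.] [[577, 95], [566, 99], [561, 118], [574, 137], [582, 134], [588, 119], [586, 105]]
[518  97  24   7 115] [530. 100.] [ 18. 132. 171.] [[518, 103], [539, 102], [541, 97]]
[545  98  10  33  65] [550. 117.] [ 18. 158. 168.] [[549, 98], [550, 122], [545, 123], [551, 125], [545, 129], [554, 130]]
[520 110  17  22 114] [526. 123.] [ 13. 152. 107.] [[524, 110], [521, 124], [536, 131]]
[120 116  35  24 579] [137. 127.] [ 14. 161. 181.] [[152, 117], [126, 119], [120, 135], [152, 135]]
[313 177  25  35 820] [325. 195.] [ 14. 144. 225.] [[317, 177], [313, 209], [336, 210], [334, 178]]
[548 181  38  53 778] [560. 203.] [ 16. 123. 130.] [[567, 181], [552, 193], [548, 215], [571, 233], [562, 222], [563, 207], [576, 188], [585, 187]]
[116 214  32  43 170] [136. 233.] [  9. 142. 196.] [[117, 214], [139, 233], [139, 256], [147, 238], [145, 247], [139, 228]]
[501 217  25  44 291] [509. 235.] [  7. 207. 154.] [[520, 217], [502, 239], [5
[... 369 characters left out ...]
 [587, 270], [603, 260], [586, 254]]
[194 282  20  52 466] [203. 306.] [ 18. 170. 186.] [[201, 282], [194, 294], [201, 331], [195, 328], [205, 333], [212, 323], [202, 320], [200, 301]]
[435 282  22  52 522] [446. 306.] [ 18. 157. 130.] [[441, 282], [435, 294], [446, 296], [448, 314], [436, 323], [448, 333], [455, 299], [450, 285]]
[335 284  52  15 390] [360. 291.] [ 10.  139.5 117.5] [[335, 298], [386, 296], [374, 286], [358, 284]]
[348 326  46  16 592] [372. 333.] [ 12. 197. 171.] [[393, 334], [391, 326], [348, 328], [353, 337], [367, 341]]
[ 239  330  296   33 2727] [371. 349.] [ 18. 165. 155.] [[534, 336], [527, 330], [447, 344], [440, 351], [401, 355], [368, 349], [346, 358], [334, 357]]
```

The handle blob (columns 313–336, top face about rows 186–210) matches the expected position within 3 mm and is square to the jaws. I'll go down and grip.

Request:
carry_out(plan="2 0 25 0 0 0;0 0 25 0 0 0;0 0 25 0 0 0;0 0 20 0 0 0;0 0 15 0 0 0;0 0 10 0 0 0;0 0 6 0 0 0;0 0 0 0 0 0")

```text
t: 14.07
ee_pos: [0.6017, -0.129, 0.0234]
eef_rot: [-3.142, -0.002, 2.852]
wrist_force: [-0.0, -0.5, -0.5]
opening: 0.0603
finger_force: 0.0
```

Request:
carry_out(plan="0 0 0 0 0 0;0 0 0 0 0 0;0 0 0 0 0 0;0 0 0 0 0 0;0 0 0 0 0 0;0 0 0 0 0 0;0 0 0 0 0 0;0 0 0 0 0 0", jaw=0, newtons=55)

```text
t: 14.73
ee_pos: [0.6029, -0.1282, 0.0246]
eef_rot: [3.141, 0.001, 2.854]
wrist_force: [0.3, 1.3, 2.0]
opening: 0.0216
finger_force: 54.9
```

Request:
carry_out(plan="0 0 -4 0 0 0;0 0 -8 0 0 0;0 0 -12 0 0 0;0 0 -12 0 0 0;0 0 -12 0 0 0;0 0 -8 0 0 0;0 0 -4 0 0 0;0 0 0 0 0 0")

```text
t: 15.4
ee_pos: [0.6036, -0.1287, 0.086]
eef_rot: [-3.141, 0.003, 2.854]
wrist_force: [0.7, 0.9, -2.5]
opening: 0.0217
finger_force: 54.9
```

Request:
carry_out(plan="0 0 0 0 0 0;0 0 0 0 0 0;0 0 0 0 0 0;0 0 0 0 0 0")

```text
t: 15.73
ee_pos: [0.6021, -0.1281, 0.0834]
eef_rot: [3.141, -0.001, 2.854]
wrist_force: [0.0, 1.2, -2.2]
opening: 0.0218
finger_force: 54.9
```

```bash
python3 - <<'E'
from h import *
c=cams.camera("wrist");im=c["img"];cv2.imwrite("pics/w8.png",im)
p,r=pose();print(p,telemetry.get_obs()["moment"],telemetry.get_obs()["opening"])
h=cv2.cvtColor(im,cv2.COLOR_BGR2HSV)
# tray steel: bright, low saturation, near expected area
m=cv2.inRange(h,(0,0,150),(179,70,255));m[215:]=0
n,l,s,ce=cv2.connectedComponentsWithStats(m)
for i in range(1,n):
    if s[i,4]>800:
        ct=cv2.findContours((l==i).astype(np.uint8),cv2.RETR_EXTERNAL,cv2.CHAIN_APPROX_NONE)[0][0]
        print(s[i],cv2.approxPolyDP(ct,6,True)[:,0].tolist()[:12])
dz=p[2]-.0246
o=np.array([.5313,-.107,0]);ps=-.288;Rt=R.from_euler("z",ps)
for z in(.003,.027):print("pred corners",wproj(c,o+[0,0,.004+dz]+Rt.apply([[x,y,z] for x in(-.06,.06) for y in(-.043,.043)])).round(0).tolist())
m=cv2.inRange(h,(8,60,120),(25,255,255));n,l,s,ce=cv2.connectedComponentsWithStats(m)
for i in range(1,n):
    if s[i,4]>200 and 200<ce[i][0]<450 and ce[i][1]<230:print("st",s[i],ce[i].round(0))
E
```

```text
[ 0.60222689 -0.12814387  0.08355426] [ 0.03492908 -0.25836375  0.0027794 ] 0.02155869952136635
[ 427    0  109   52 2887] [[427, 0], [441, 23], [480, 49], [513, 48], [534, 23], [533, 0], [526, 34], [489, 48], [500, 30], [497, 0]]
[599   0  30  98 990] [[599, 0], [623, 64], [619, 97], [626, 50], [611, 0]]
[  256    22   139   193 19290] [[258, 23], [259, 205], [303, 207], [303, 214], [388, 207], [394, 25], [385, 200], [342, 196], [379, 194], [381, 143], [369, 158], [354, 159]]
[   0   33   84  182 7714] [[0, 33], [0, 214], [83, 214], [51, 109], [20, 111], [47, 209]]
[  74  102   48   89 1342] [[95, 102], [79, 114], [74, 141], [111, 190], [107, 174], [121, 127], [109, 105]]
pred corners [[263.0, 33.0], [387.0, 33.0], [266.0, 201.0], [384.0, 201.0]]
pred corners [[255.0, 23.0], [395.0, 23.0], [259.0, 211.0], [391.0, 211.0]]
st [ 336   52   43   42 1414] [357.  73.]
st [ 339  118   43   42 1386] [360. 138.]
st [ 278  123   42   42 1389] [299. 143.]
```

The tray is lifted level: its corners match the prediction within 2 px, and the three stoppers sit at (357,73), (360,138) and (299,143). Next is the carry and tip.

```bash
cat >> h.py <<'E'
ps0=-.288
Rrel=R.from_euler("z",ps0).inv()*R.from_euler("xyz",(np.pi,0,2.854))
tcp_in_tray=R.from_euler("z",ps0).inv().apply(np.array([.6025,-.1282,.0241])-[.5313,-.107,.004])
def tcp_for(mouth,psi,th):
    Rt=R.from_euler("z",psi)*R.from_euler("y",-th)
    p=np.array(mouth)+Rt.apply(tcp_in_tray-[-.06,0,.003]);return p,Rt*Rrel
def step(a,b):
    return (a[1].inv().apply(b[0]-a[0])*1000).round(1).tolist(),(a[1].inv()*b[1]).as_rotvec().round(3).tolist()
E
python3 - <<'E'
from h import *
print(tcp_in_tray)
c=cams.camera("top");im=c["img"];g=cv2.cvtColor(im,cv2.COLOR_BGR2GRAY)
psi=-.5;tub=np.array([.459,.0415]);u=np.array([np.cos(psi),np.sin(psi)])
m=tub+.022*u;print("mouth",m)
A=tcp_for([*m,.105],psi,0);print(A[0],step(pose(),A))
# tipping to 50deg in 8 rows, mouth descends to z .062
prev=A
N=10
for k in range(1,N+1):
    th=np.radians(48)*k/N;z=.105-(.105-.065)*min(1,k/6)
    B=tcp_for([*m,z],psi,th);print(k,B[0].round(3),step(prev,B));prev=B
E
```

```text
[ 0.07428909 -0.00010355  0.0201    ]
mouth [0.47830682 0.03095264]
[ 0.59610694 -0.03351986  0.1221    ] ([32.9, 89.0, -38.4], [0.0, -0.001, 0.212])
1 [ 0.594 -0.033  0.127] ([1.9, 0.0, -4.5], [0.0, -0.084, 0.0])
2 [ 0.592 -0.031  0.131] ([2.5, 0.0, -4.5], [0.0, -0.084, -0.0])
3 [ 0.589 -0.029  0.135] ([3.0, 0.0, -4.6], [0.0, -0.084, -0.0])
4 [ 0.585 -0.027  0.139] ([3.6, 0.0, -4.7], [0.0, -0.084, 0.0])
5 [ 0.58  -0.025  0.142] ([4.1, 0.0, -4.9], [0.0, -0.084, -0.0])
6 [ 0.574 -0.022  0.145] ([4.6, 0.0, -5.1], [0.0, -0.084, -0.0])
7 [ 0.568 -0.018  0.154] ([1.9, 0.0, -11.2], [0.0, -0.084, 0.0])
8 [ 0.561 -0.015  0.162] ([1.9, 0.0, -11.2], [0.0, -0.084, -0.0])
9 [ 0.554 -0.01   0.169] ([1.9, 0.0, -11.2], [0.0, -0.084, -0.0])
10 [ 0.546 -0.006  0.176] ([1.9, 0.0, -11.2], [0.0, -0.084, 0.0])
```

Request:
carry_out(plan="2 5 -5 0 0 0;4 11 -6 0 0 0;5 14 -6 0 0 0;5 15 -6 0 0 0;6 15 -6 0 0 0;5 14 -5 0 0 0;4 10 -4 0 0 0;2 5 0 0 0 0")

```text
t: 16.5
ee_pos: [0.5967, -0.0314, 0.1237]
eef_rot: [3.141, 0.002, 2.856]
wrist_force: [-0.2, -0.6, -1.7]
opening: 0.0215
finger_force: 54.9
```

Request:
carry_out(plan="0 0 0 0 0 0.03;0 0 0 0 0 0.05;0 0 0 0 0 0.06;0 0 0 0 0 0.045;0 0 0 0 0 0.027;0 0 0 0 0 0;0 0 0 0 0 0")

```text
t: 17.08
ee_pos: [0.5961, -0.0335, 0.122]
eef_rot: [-3.141, -0.0, 2.643]
wrist_force: [-0.4, -0.5, -1.9]
opening: 0.0213
finger_force: 54.9
```

```bash
python3 - <<'E'
from h import *
c=cams.camera("wrist");im=c["img"];cv2.imwrite("pics/w9.png",im)
psi=-.5;m=[.4783,.031];A=tcp_for([*m,.105],psi,0);print(step(pose(),A),pose()[0])
h=cv2.cvtColor(im,cv2.COLOR_BGR2HSV)
m=cv2.inRange(h,(8,60,120),(25,255,255));n,l,s,ce=cv2.connectedComponentsWithStats(m)
for i in range(1,n):
    if s[i,4]>200 and 200<ce[i][0]<450 and ce[i][1]<230:print("st",s[i],ce[i].round(0))
print("tub rim pred",wproj(c,[[.459+.055*np.cos(a),.0415+.055*np.sin(a),.055] for a in np.arange(0,6.28,.785)]).round(0).tolist())
t=cams.camera("top");it=t["img"];cv2.imwrite("pics/t9.png",it)
# tub rim in first top image
c0=cv2.imread("pics/top0.png");g=cv2.GaussianBlur(cv2.cvtColor(c0,cv2.COLOR_BGR2GRAY),(3,3),0)
mm=(g[205:270,215:285]>100).astype(np.uint8);ct=max(cv2.findContours(mm,0,1)[0],key=cv2.contourArea)
(x,y),r=cv2.minEnclosingCircle(ct);e=cv2.fitEllipse(ct);print(x+215,y+205,r,e);print(onz(t,[(x+215,y+205),(e[0][0]+215,e[0][1]+205)],.055))
E
```

```text
([0.1, 0.1, -0.0], [-0.0, -0.0, 0.001]) [ 0.59613142 -0.03359098  0.12205883]
st [ 337   52   42   42 1412] [357.  72.]
st [ 339  118   44   42 1397] [360. 138.]
st [ 278  122   42   43 1386] [299. 143.]
tub rim pred [[357.0, 76.0], [387.0, 40.0], [381.0, -4.0], [343.0, -32.0], [295.0, -27.0], [264.0, 7.0], [268.0, 51.0], [306.0, 80.0]]
248.2346534729004 235.63031196594238 22.034433364868164 ((33.32240676879883, 30.712162017822266), (42.613765716552734, 43.277774810791016), 52.73854446411133)
[[0.45983076 0.04630078 0.055     ]
 [0.459624   0.0460655  0.055     ]]
```

On target to within 0.1 mm and the stoppers have not moved. I'll tip about the mouth.

Request:
carry_out(plan="1.9 0 -4.5 0 -0.084 0;2.5 0 -4.5 0 -0.084 0;3 0 -4.6 0 -0.084 0;3.6 0 -4.7 0 -0.084 0;4.1 0 -4.9 0 -0.084 0;4.6 0 -5.1 0 -0.084 0;0 0 0 0 0 0;0 0 0 0 0 0")

```text
t: 17.85
ee_pos: [0.573, -0.0209, 0.1438]
eef_rot: [-3.141, 0.501, 2.644]
wrist_force: [-0.4, 0.1, -1.1]
opening: 0.0215
finger_force: 55.0
```

```bash
python3 - <<'E'
from h import *
o=telemetry.get_obs();print(o["q"],o["opening"])
B=tcp_for([.4783,.031,.065],-.5,np.radians(28.8));print(step(pose(),B))
E
```

```text
[-0.14516172 -0.13551626  2.07769082 -0.24973679  0.74087937 -1.07233665] 0.021513623622650604
([-1.6, 0.0, -0.1], [0.0, -0.002, 0.001])
```

Request:
carry_out(plan="0 0 0 0 0 0;0 0 0 0 0 0;0 0 0 0 0 0;0.5 0 -11.2 0 -0.084 0;1.9 0 -11.2 0 -0.084 0;1.9 0 -11.2 0 -0.084 0;1.9 0 -11.2 0 -0.084 0;0 0 0 0 0 0")

```text
t: 18.52
ee_pos: [0.5447, -0.0063, 0.174]
eef_rot: [-3.137, 0.834, 2.645]
wrist_force: [-0.8, 0.4, -3.1]
opening: 0.0216
finger_force: 55.0
```

Request:
carry_out(plan="0 0 0 0 0 0;0 0 0 0 0 0;0 0 0 0 0 0;0 0 0 0 0 0;0 0 0 0 0 0;0 0 0 0 0 0")

```text
t: 19.02
ee_pos: [0.5478, -0.0075, 0.1769]
eef_rot: [-3.141, 0.836, 2.641]
wrist_force: [0.2, 0.2, -1.4]
opening: 0.0218
finger_force: 55.0
```

```bash
python3 - <<'E'
from h import *
print(telemetry.get_obs()["opening"],pose()[0])
c=cams.camera("wrist");im=c["img"];cv2.imwrite("pics/w10.png",im);cv2.imwrite("pics/t10.png",cams.camera("top")["img"])
h=cv2.cvtColor(im,cv2.COLOR_BGR2HSV)
m=cv2.inRange(h,(8,60,90),(25,255,255));m=cv2.morphologyEx(m,cv2.MORPH_OPEN,np.ones((3,3)));n,l,s,ce=cv2.connectedComponentsWithStats(m)
for i in range(1,n):
    if s[i,4]>80 and 200<ce[i][0]<450 and ce[i][1]<240:print("st",s[i],ce[i].round(0),wonz(c,ce[i],.02))
p,r=pose();Rt=r*Rrel.inv();print("mouth corners",wproj(c,p+Rt.apply(np.array([[-.06,-.043,.003],[-.06,.043,.003]])-tcp_in_tray)).round(0).tolist())
print("tub rim",wproj(c,[[.46+.055*np.cos(a),.043+.055*np.sin(a),.055] for a in np.arange(0,6.28,.785)]).round(0).tolist())
E
```

```text
0.021823955467831134 [ 0.54783549 -0.00753606  0.17694049]
st [210  17  31  15 189] [224.  26.] [[ 0.4563 -0.056   0.02  ]]
st [392 164  27   9 111] [405. 168.] [[0.7566 0.0109 0.02  ]]
st [393 173  25  10 137] [405. 177.] [[0.7814 0.0029 0.02  ]]
st [391 185  19   9 106] [399. 189.] [[ 0.8149 -0.0155  0.02  ]]
st [ 388  195   58   73 2341] [412. 231.] [[ 1.0235 -0.0458  0.02  ]]
st [309 208  31   6 182] [324. 211.] [[ 0.8303 -0.1632  0.02  ]]
mouth corners [[263.0, 29.0], [388.0, 29.0]]
tub rim [[363.0, 47.0], [403.0, 14.0], [406.0, -40.0], [356.0, -82.0], [284.0, -75.0], [246.0, -25.0], [261.0, 25.0], [308.0, 51.0]]
```

The tray floor shows no stoppers. I'll check the tub from above as the tray comes away: untip and carry back.

```bash
python3 - <<'E'
from h import *
m=[.4783,.031];prev=pose()
for k in range(1,8):
    B=tcp_for([*m,.065+.055*k/7],-.5,np.radians(48)*(1-k/7));print(step(prev,B));prev=B
U=(np.array([.6029,-.1282,.1246]),R.from_euler("xyz",(np.pi,0,2.854)));print(B[0],step(B,U))
E
```

```text
([-5.3, 0.3, 9.7], [-0.001, 0.117, -0.001])
([-6.3, -0.0, 10.2], [-0.0, 0.12, 0.0])
([-5.5, -0.0, 9.7], [-0.0, 0.12, 0.0])
([-4.7, -0.0, 9.2], [-0.0, 0.12, 0.0])
([-3.8, -0.0, 8.8], [-0.0, 0.12, 0.0])
([-2.9, -0.0, 8.5], [-0.0, 0.12, -0.0])
([-2.0, -0.0, 8.4], [-0.0, 0.12, 0.0])
[ 0.59610012 -0.03347249  0.1371    ] ([-51.3, -79.9, 12.5], [0.0, 0.0, -0.212])
```

Request:
carry_out(plan="-5.3 0 9.7 0 0.117 0;-6.3 0 10.2 0 0.12 0;-5.5 0 9.7 0 0.12 0;-4.7 0 9.2 0 0.12 0;-3.8 0 8.8 0 0.12 0;-2.9 0 8.5 0 0.12 0;-2 0 8.4 0 0.12 0;0 0 0 0 0 0")

```text
t: 19.78
ee_pos: [0.5939, -0.0379, 0.1362]
eef_rot: [-3.134, 0.047, 2.631]
wrist_force: [0.3, 0.3, -2.8]
opening: 0.0218
finger_force: 55.0
```

Request:
carry_out(plan="-13 -20 2 0 0 0;-13 -20 3 0 0 0;-13 -20 4 0 0 0;-12 -20 4 0 0 0;0 0 0 0 0 -0.106;0 0 0 0 0 -0.106;0 0 0 0 0 0;0 0 0 0 0 0")

```text
t: 20.45
ee_pos: [0.5981, -0.1298, 0.1309]
eef_rot: [-3.124, 0.054, 2.844]
wrist_force: [-0.1, 0.4, -0.9]
opening: 0.0217
finger_force: 55.0
```

```bash
python3 - <<'E'
from h import *
U=(np.array([.6029,-.1282,.0246]),R.from_euler("xyz",(np.pi,0,2.854)));print(step(pose(),U))
for n in("top","side","wrist"):
    c=cams.camera(n);im=c["img"];cv2.imwrite(f"pics/{n}11.png",im)
    h=cv2.cvtColor(im,cv2.COLOR_BGR2HSV);f=onz if n!="wrist" else wonz;pj=proj if n!="wrist" else wproj
    m=cv2.inRange(h,(8,70,100),(25,255,255));k,l,s,ce=cv2.connectedComponentsWithStats(m)
    q=pj(c,[.46,.043,.02])[0];print(n,q.round(0))
    for i in range(1,k):
        if s[i,4]>12 and np.linalg.norm(ce[i]-q)<70:print(s[i],ce[i].round(0),f(c,ce[i],.02).round(3))
E
```

```text
([1.6, 4.9, 106.3], [-0.018, 0.053, -0.01])
top [251. 236.]
[257 168  13  12  69] [264. 172.] [[0.637 0.017 0.02 ]]
[202 174  24  23 275] [214. 185.] [[0.596 0.152 0.02 ]]
side [381. 243.]
[315 225  22  21 372] [326. 235.] [[ 0.543 -0.065  0.02 ]]
[379 232  11  14 121] [384. 238.] [[0.441 0.035 0.02 ]]
[392 240   9   5  34] [396. 242.] [[0.429 0.062 0.02 ]]
[359 253  23  15 187] [370. 260.] [[0.523 0.075 0.02 ]]
[330 262   9  18 145] [334. 271.] [[0.61  0.052 0.02 ]]
[336 265  17  40 370] [344. 285.] [[0.623 0.102 0.02 ]]
[321 266  10  38 190] [326. 283.] [[0.649 0.072 0.02 ]]
[358 273  23  27 309] [366. 285.] [[0.585 0.131 0.02 ]]
[331 281   3  24  38] [332. 293.] [[0.658 0.106 0.02 ]]
wrist [450.  11.]
[392   0   9  11  42] [397.   4.] [[ 0.443 -0.01   0.02 ]]
[422   0  22   7 101] [432.   2.] [[0.448 0.026 0.02 ]]
[467  11  30  26 586] [482.  24.] [[0.479 0.075 0.02 ]]
[395  20  10  23  71] [400.  33.] [[ 0.473 -0.017  0.02 ]]
```

Request:
carry_out(plan="0 0 0 -0.018 0.053 -0.01;0 0 0 0 0 0;0 0 0 0 0 0;0 0 0 0 0 0")

```text
t: 20.93
ee_pos: [0.5983, -0.1299, 0.1306]
eef_rot: [-3.141, 0.0, 2.856]
wrist_force: [0.7, -0.3, -0.8]
opening: 0.0212
finger_force: 55.0
```

```bash
python3 - <<'E'
from h import *
U=(np.array([.6029,-.1282,.0246]),R.from_euler("xyz",(np.pi,0,2.854)));print(step(pose(),U))
c=cams.camera("wrist");im=c["img"];h=cv2.cvtColor(im,cv2.COLOR_BGR2HSV)
m=cv2.inRange(h,(0,0,150),(179,70,255));m[215:]=0
n,l,s,ce=cv2.connectedComponentsWithStats(m)
for i in range(1,n):
    if s[i,4]>8000:
        ct=cv2.findContours((l==i).astype(np.uint8),cv2.RETR_EXTERNAL,cv2.CHAIN_APPROX_NONE)[0][0]
        print(s[i],cv2.approxPolyDP(ct,6,True)[:,0].tolist()[:12])
E
```

```text
([-3.9, 3.0, 106.0], [-0.0, 0.0, 0.002])
[    0     5    93   210 10717] [[54, 5], [31, 11], [21, 32], [29, 94], [2, 95], [18, 76], [13, 71], [0, 107], [33, 109], [0, 113], [0, 214], [92, 214]]
[  256    23   139   192 23150] [[258, 23], [259, 205], [303, 207], [303, 214], [310, 207], [338, 207], [339, 214], [388, 207], [393, 24], [385, 200], [344, 202], [265, 200]]
```

The tray hasn't slipped in the grip: its corners are the same as after lifting. I'll lower it onto the mat.

Request:
carry_out(plan="-4 3 10 0 0 0;0 0 22 0 0 0;0 0 24 0 0 0;0 0 20 0 0 0;0 0 14 0 0 0;0 0 8 0 0 0;0 0 4 0 0 0;0 0 0 0 0 0")

```text
t: 21.65
ee_pos: [0.6027, -0.1281, 0.0282]
eef_rot: [3.141, -0.001, 2.856]
wrist_force: [-0.0, -0.6, -1.4]
opening: 0.0218
finger_force: 55.0
```

Request:
carry_out(plan="0 0 2 0 0 0;0 0 1.5 0 0 0;0 0 0 0 0 0;0 0 0 0 0 0")

```text
t: 21.98
ee_pos: [0.6033, -0.1285, 0.0259]
eef_rot: [-3.142, 0.001, 2.856]
wrist_force: [0.4, 1.3, -1.3]
opening: 0.0216
finger_force: 55.0
```

Request:
carry_out(plan="0 0 1 0 0 0;0 0 0 0 0 0;0 0 0 0 0 0")

```text
t: 22.23
ee_pos: [0.6032, -0.1284, 0.0246]
eef_rot: [3.142, 0.0, 2.856]
wrist_force: [0.3, -0.8, 0.7]
opening: 0.0218
finger_force: 55.0
```

Request:
carry_out(plan="0 0 0 0 0 0;0 0 0 0 0 0;0 0 0 0 0 0;0 0 0 0 0 0;0 0 0 0 0 0;0 0 0 0 0 0;0 0 -10 0 0 0;0 0 -30 0 0 0", jaw=60)

```text
t: 22.9
ee_pos: [0.5991, -0.1268, 0.0602]
eef_rot: [3.14, -0.01, 2.856]
wrist_force: [0.3, -0.1, -0.3]
opening: 0.0598
finger_force: 0.0
```

Request:
carry_out(plan="0 0 -40 0 0 0;0 0 -40 0 0 0;0 0 -30 0 0 0;5 -30 0 0 0 0;10 -35 0 0 0 0;10 -35 0 0 0 0;10 -35 0 0 0 0;0 0 0 0 0 0")

```text
t: 23.57
ee_pos: [0.5286, -0.2531, 0.1752]
eef_rot: [-3.139, -0.0, 2.851]
wrist_force: [-0.6, -0.3, -1.0]
opening: 0.0601
finger_force: 0.0
```

```bash
python3 - <<'E'
from h import *
print(pose()[0])
for n in("top","side","wrist"):
    c=cams.camera(n);im=c["img"];cv2.imwrite(f"pics/{n}12.png",im)
    h=cv2.cvtColor(im,cv2.COLOR_BGR2HSV);f=onz if n!="wrist" else wonz;pj=proj if n!="wrist" else wproj
    m=cv2.inRange(h,(8,50,90),(25,255,255));k,l,s,ce=cv2.connectedComponentsWithStats(m)
    q=pj(c,[.46,.043,.02])[0];print(n,q.round(0))
    for i in range(1,k):
        if s[i,4]>12 and np.linalg.norm(ce[i]-q)<(45 if n!="wrist" else 90):print(s[i],ce[i].round(0),f(c,ce[i],.02).round(3))
    if n!="side":
        m=cv2.inRange(h,(0,0,130),(179,70,255));k,l,s,ce=cv2.connectedComponentsWithStats(m);q=pj(c,[.5317,-.107,.01])[0]
        i=l[int(q[1]),int(q[0])]
        if i:
            ct=cv2.findContours((l==i).astype(np.uint8),0,1)[0][0];r=cv2.minAreaRect(ct);print("tray",r,f(c,cv2.boxPoints(r),.031).round(3).tolist())
        else:print("no tray px",q)
E
```

```text
[ 0.52856128 -0.25305114  0.17522122]
top [251. 236.]
[234 224  12  10  83] [240. 228.] [[0.481 0.076 0.02 ]]
[271 228  13   9  31] [276. 231.] [[ 0.476 -0.023  0.02 ]]
[290 233   6   9  21] [293. 237.] [[ 0.462 -0.068  0.02 ]]
[235 241  12  13  92] [241. 247.] [[0.433 0.07  0.02 ]]
[251 240  10  10  74] [255. 244.] [[0.439 0.031 0.02 ]]
[269 243   4   7  14] [270. 246.] [[ 0.436 -0.008  0.02 ]]
[282 248  11   7  26] [288. 252.] [[ 0.421 -0.055  0.02 ]]
tray ((319.5, 240.5), (317.0, 639.0), 90.0) [[0.871, 0.75, 0.031], [0.933, -1.069, 0.031], [0.062, -0.967, 0.031], [0.053, 0.633, 0.031]]
side [381. 243.]
[348 227   5   5  17] [350. 229.] [[ 0.481 -0.047  0.02 ]]
[379 232  12  14 131] [384. 238.] [[0.441 0.035 0.02 ]]
[351 237   9   5  25] [355. 239.] [[ 0.498 -0.006  0.02 ]]
[392 239  10   7  44] [396. 242.] [[0.428 0.062 0.02 ]]
[359 253  23  15 196] [370. 260.] [[0.523 0.074 0.02 ]]
[358 270  24  31 441] [368. 286.] [[0.584 0.135 0.02 ]]
wrist [525.  69.]
[579   0  14  28 122] [585.  12.] [[0.386 0.205 0.02 ]]
[589  29  15  41 122] [597.  50.] [[0.448 0.21  0.02 ]]
[511  34  35  30 644] [527.  49.] [[0.434 0.056 0.02 ]]
[442  43  22  20 133] [450.  51.] [[ 0.422 -0.062  0.02 ]]
[472  50  20  49 232] [484.  78.] [[ 0.462 -0.026  0.02 ]]
[533  69  23  21 376] [544.  79.] [[0.479 0.074 0.02 ]]
[443  74  20  20 122] [450.  85.] [[ 0.462 -0.074  0.02 ]]
tray ((439.004150390625, 158.4212646484375), (68.58927917480469, 124.14395904541016), 3.012787342071533) [[0.6, -0.174, 0.031], [0.462, -0.132, 0.031], [0.484, -0.049, 0.031], [0.632, -0.087, 0.031]]
```

Three stoppers lie in the tub, about 24–39 mm from its axis. The tray's mouth corners are back where they started, and the arm is clear of everything. Handing in.

```bash
python3 -c "
from plant import ctrl
print(ctrl.finish_job())"
```

```text
the job is handed in; nothing more can be done
None
```

I handed the job in at about 24 s: by camera check, the tabbed stopper is in the mug, the three plain ones are in the tub and the empty tray is back on its mat, but no verdict was returned and I didn't re-measure the mug, tub or bystanders at the end.

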